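# Unhook the test kiln's lid and hold it open at 45 degrees

### The job

The little test kiln is cold and ready to unload: swing its hook catch aside to the right, then raise the lid by its bar handle to 45 degrees, half way to upright, so that I can reach in for the tiles. The lid has no stay and falls shut by itself, so raise it steadily without letting it drop, and finish while still holding it up by the handle, quite still, at 45 degrees. Leave the pots standing round it undisturbed.

Things in the scene. Friction and masses are not known exactly. Their poses are not given: they have to be found in the camera images.
- test_kiln: Small top-loading test kiln, steel over cream brick, fixed to the board: 180 deep (its x) x 200 wide (its y) x 130 mm high to the rim; the closed lid adds 28 mm, so its top is 158 mm above the underside, with a vent bung 14 mm proud of its middle. Origin at the centre of the underside, z up; its front (panel, handle, catch) faces its own -x, roughly to the robot. Two tiles lie in its open chamber.
- kiln_lid (a joint): Angle of the lid in rad: 0 shut, grows as its front edge rises, 0.785 is 45 degrees; stop at 1.75. It turns freely and falls shut from any angle below about 1.4. Brick lid of about 0.6 kg (0.4 to 0.8); holding it up at the handle takes about 1.5 to 4 N.
- kiln_lid_hinge (a point): Point in the middle of the lid's hinge line, at the rear top edge of the case: 90 mm behind the kiln's origin (its +x) and 130 mm above its underside. The hinge line runs along the kiln's y.
- lid_handle: Wooden sleeve of the lid's bar handle: round, 14 mm thick, 100 mm long, along the kiln's y, turning freely on a rod between two flat steel brackets on the lid's front edge. Origin at the middle of the bar, 45 mm in front of the lid's front face: shut, 225 mm in front of the hinge line and 14 mm above it; it rises with the lid. Pinch it from above, closing along the kiln's x.
- lid_catch (a joint): Angle of the steel hook catch on the front of the case, right of the handle, in rad: 0 upright, its jaw over a stud on the lid's front, which locks the lid; grows as the knob swings to the kiln's -y (right, seen from the robot) in the plane of the front; the lid is free above about 0.4; stop at 1.0. Pivot friction (about 1 N at the knob) keeps it where it is left.
- catch_pivot (a point): Axis of the catch on the front of the case: 101 mm in front of the kiln's origin, 80 mm to its right (-y), 96 mm above its underside. The axis runs along the kiln's x.
- catch_knob (a point): Centre of the black ball knob, 20 mm across, at the free end of the catch: 92 mm above the pivot, 4 mm to its right and 20 mm in front of it when the catch is upright (30 mm above the top of the lid and clear of it); free all round, to be pinched or pushed from above.
- glaze_pot: Bystander: plastic pot of underglaze with a white screw lid, 63 mm across, 89 mm high, standing on the table at the near edge. Origin at the centre of its underside, z up.
- slip_jar: Bystander: open cream plastic jar, 59 mm across, 84 mm high, standing on the table at the near edge. Origin at the centre of its underside, z up.
- pinch_bowl: Bystander: small clay bowl, 68 mm across, 36 mm high, standing on the table at the near edge. Origin at the centre of its underside, z up.

How it is judged (in metres and radians):
On the way, in this order (a step that is already met when the one before it is completed fails the run):
1. the hook catch is swung clear while the lid is still shut (value of joint lid_catch above 0.5 rad and value of joint kiln_lid below 0.08 rad), for 0.1 s.
2. the lid is being raised by its handle (value of joint kiln_lid above 0.35 rad and contact force between lid_handle and the fingers above 0.5 N), for 0.1 s.
At the end, for the whole second after the job is handed in: The catch is swung clear of the stud (over 0.5 rad) and the lid stands still (under 0.05 rad/s) between 40 and 50 degrees open (0.698 to 0.873 rad), held up by the gripper's fingers at the bar handle (contact over 0.5 N) (value of joint kiln_lid between 0.698 and 0.873 rad and velocity of joint kiln_lid between -0.05 and 0.05 rad/s and contact force between lid_handle and the fingers above 0.5 N and value of joint lid_catch above 0.5 rad); the arm keeps its last pose, push and grip.
It fails at once if the lid is let fall (it closes faster than 1.5 rad/s) (velocity of joint kiln_lid below -1.5 rad/s).
It fails at once if the lid is thrown open beyond 75 degrees (value of joint kiln_lid above 1.309 rad).
It fails at once if a pot is pushed more than 20 mm or knocked over (distance of any of glaze_pot, slip_jar, pinch_bowl from where it was at the start of the episode above 0.02 m or angle between any of glaze_pot, slip_jar, pinch_bowl's own z axis and vertical above 0.3 rad).
It also fails if it takes over 48 s, if anything falls off the work surface, if the arm or the gripper's body presses on something with over 40 N, if the wrist force passes 120 N, or if a joint passes its speed limit or range.

### The arm

A 6-joint arm with a two-finger parallel gripper is mounted at the origin on a cart in front of the work surface, level with it; the furniture and walls round the work are solid. World frame = base frame: x ahead of the robot, y to its left, z up, the work surface at z = 0. Lengths are in m, angles in degrees, forces in N, time in s.
With the tool pointing down it reaches from about 0.3 to 0.775 m from the base axis. Payload 14.6 kg.
Tool frame: the origin (TCP) lies midway between the tips of the shut fingers; the grasp point (between the pads) lies 19 mm behind it (env.grasp_offset is the distance from the TCP to the grasp point, in m); z points along the fingers, y is the line along which they close (so a half turn about z gives the same grasp; the last joint's range is limited). The gripper opens to 85 mm and grips with 20 to 120 N. Pads are 22 mm wide; open, the fingers measure 114 mm over their backs; the gripper's body (76 mm by 85 mm) begins 54 mm behind the grasp point. The pads swing forward as they close: fully open they stand 13 mm farther back than shut.
Start: joints at [-67.701, 17.183, 87.147, -0, 75.671, -3.816], TCP at [0.242, -0.494, 0.231] pointing down, gripper open.
Joint ranges: [-173.82, 173.82], [-45.26, 126.66], [13.44, 144.39], [-59.66, 239.66], [0, 175.72], [-146.38, 146.38]. Speed limits (degrees/s): [127.2, 127.2, 147.25, 180, 180, 180].

### API

Orientations are given as [roll, pitch, yaw] about the fixed x, y, z axes, in that order (R = Rz(yaw) Ry(pitch) Rx(roll)).
In Python, from rig import env gives the robot as it stands. The module is installed in compiled form; this text tells all that it offers.
- The arm moves only by the tool jog_arm, never from a script. Its argument "motion" is a list of rows, each a list of 7 numbers: the closure, from -1 (fully open) to 1 (shut), then the shift along the tool's x, y, z in m, then the turn, a rotation vector about the tool's x, y, z in rad. In form: [[fingers, x, y, z, ax, ay, az], ...]. A call has 1 to 5 rows; each row shifts and turns the commanded pose from where the row before left it, along the tool's axes as they then stand; what a row does not reach is not made up. A row lasts 1/8 s, in which the tool goes at most 62.5 mm and 10.7 degrees, less where a joint would pass 70% of its speed; a pose out of reach is approached as far as the arm can. A call with a gripper value outside its range is refused whole. The fingers move at their own pace and stop on an object; "newtons" is the grip in N (left out, the last holds). Time passes only in rows, so rows that do not move let the fingers close. It gives the time, the measured TCP pose, the force, the opening and the grip force at its end, in the units of the state.
- env.read_state(): the state, without advancing time (a new reading comes with each control period).
- env.camera(name): name is "scene" or "side" or "wrist"; returns a dict with "pixels" (420x560x3 uint8, blue, green, red), "K" (3x3 intrinsics, pixels), "R" (3x3) and "t" (3): a world point X has camera coordinates R X + t; the wrist camera has in their place "mount" (4x4, takes a point from camera to tool coordinates, whose origin is the TCP and whose axes are the flange's). Camera axes: x right, y down, z forward; pixel columns grow to the right and rows downward; lengths in m; the calibration is good to about 2 mm. A picture is of the moment at which its call begins: read the wrist's pose just before it. There is no depth.
- env.finish_job(): hands the job in; it is judged then, once.
Trained networks look in the newest picture that a camera, given by its name, has taken for a name from the list of things; names that differ only in an ending like _2 or _b are one class to them, and where a whole thing is asked for, a point or a joint stands for the part that bears it (a point fixed in the world has none). Each returns a list of dicts, best first, with "confidence" (0 to 1); they miss things now and then, are a little off and sometimes report something else, mostly with a low value. They report only what shows in the picture. A call takes as long as a camera call.
- env.spot_in(query, camera): "point" ([x, y, z] in m, in world coordinates, good to about 4 mm: the middle of the surface that is visible of it).
- env.masks_of(query, camera): "region" (420x560 bool, what is visible of it).
The state is a dict: "time": time; "qpos": joint angles; "qvel": joint speeds; "joint_torque": joint torques, N m; "position": TCP position; "eef_rot": TCP orientation; "contact_force": force on the tool from outside, world axes, zero at the start; "ft_torque": the same for the moment, N m; "finger_gap": finger opening in m; "grasp_force": force on a finger pad.
Only numpy, scipy, OpenCV 4.12 (cv2) and the standard library are available. Lean on these libraries where they do the work, as an engineer would, in place of code of your own. Each camera call takes 0.05 s, during which the arm holds its last target. There are 200 camera calls.

## Working session

There is one attempt and no reset: what is moved stays moved. The work goes in short steps, Python scripts to look and compute and a tool call to move; the robot and the scene stay as the last step left them, time stands still between calls to the robot, and variables do not carry over. Pictures are saved under pics/ and viewed, at most 10 in all, crops included, and the job is handed in when it is done.

Besides the shell and the picture viewer there is one more tool, called by a JSON object that holds its "api" and its "payload", one argument or row to a line. jog_arm: Moves the arm, as the interface text tells. Its arguments: {"type":"object","properties":{"motion":{"type":"array","items":{"type":"array","items":{"type":"number"}}},"newtons":{"type":"number"}},"required":["motion"]}

```bash
mkdir -p pics
python3 - <<'E'
from rig import env
import cv2
s=env.read_state(); print(s['time'],s['position'],s['eef_rot'],s['finger_gap'],s['contact_force'])
for c in ['scene','side']:
    im=env.camera(c); cv2.imwrite(f'pics/{c}0.png',im['pixels'])
    print(c,(-im['R'].T@im['t']).round(3))
    for q in ['test_kiln','lid_handle','catch_knob','kiln_lid','lid_catch','glaze_pot','slip_jar','pinch_bowl']:
        print(q,[(d['point'],round(d['confidence'],2)) for d in env.spot_in(q,c)[:2]])
print(env.grasp_offset, env.read_state()['time'])
E
```

```text
0.0 [ 0.24199797 -0.49362712  0.23066783] [-1.79929409e+02 -4.30962143e-03  2.61147462e+01] 0.08558856287660073 [-0.62982508  0.91302231  0.69169125]
scene [ 1.109 -0.303  1.213]
test_kiln [([0.7004, -0.1256, 0.1687], 0.63)]
lid_handle [([0.5508, -0.1129, 0.1622], 0.59)]
catch_knob []
kiln_lid [([0.6883, -0.1193, 0.1676], 0.82), ([0.5679, -0.1988, 0.1873], 0.43)]
lid_catch [([0.5679, -0.1999, 0.1873], 0.57), ([0.5506, -0.1127, 0.1643], 0.56)]
glaze_pot [([0.4345, -0.3273, 0.0894], 0.86), ([0.5656, -0.1975, 0.1856], 0.74)]
slip_jar [([0.4443, 0.2507, 0.0737], 0.67)]
pinch_bowl [([0.4438, 0.2528, 0.0727], 0.62), ([0.4384, 0.1146, 0.0212], 0.54)]
side [1.086 0.3   1.055]
test_kiln [([0.7002, -0.0986, 0.1681], 0.71)]
lid_handle [([0.5527, -0.1151, 0.1593], 0.58)]
catch_knob [([0.567, -0.2003, 0.1894], 0.44)]
kiln_lid [([0.6923, -0.1104, 0.1655], 0.65)]
lid_catch []
glaze_pot [([0.4335, -0.3211, 0.0806], 0.87)]
slip_jar []
pinch_bowl [([0.4377, 0.1085, 0.0171], 0.63)]
0.0187 0.9
```

View pics/scene0.png

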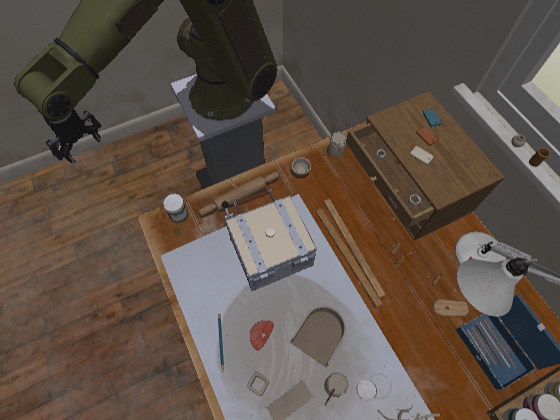

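View pics/side0.png

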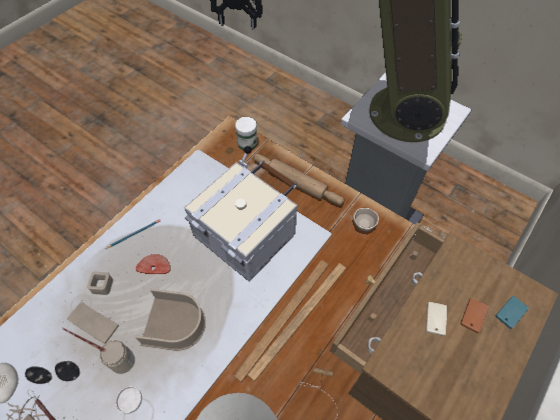

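Run:
```python
import cv2
a=cv2.imread('pics/scene0.png')[180:300,190:340]; b=cv2.imread('pics/side0.png')[110:290,160:340]
cv2.imwrite('pics/sc.png',cv2.resize(a,None,fx=5,fy=5,interpolation=cv2.INTER_CUBIC))
cv2.imwrite('pics/sd.png',cv2.resize(b[:150],None,fx=4,fy=4,interpolation=cv2.INTER_CUBIC))
```

```text
(no output)
```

View pics/sc.png

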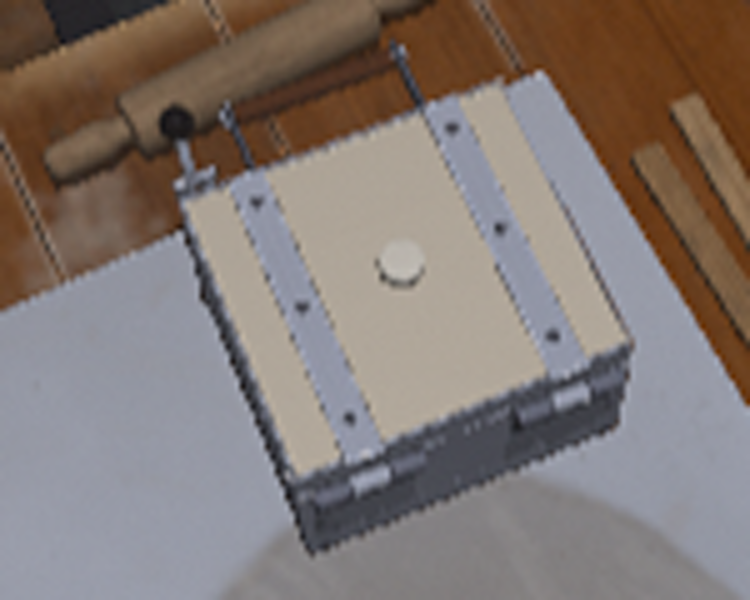

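View pics/sd.png

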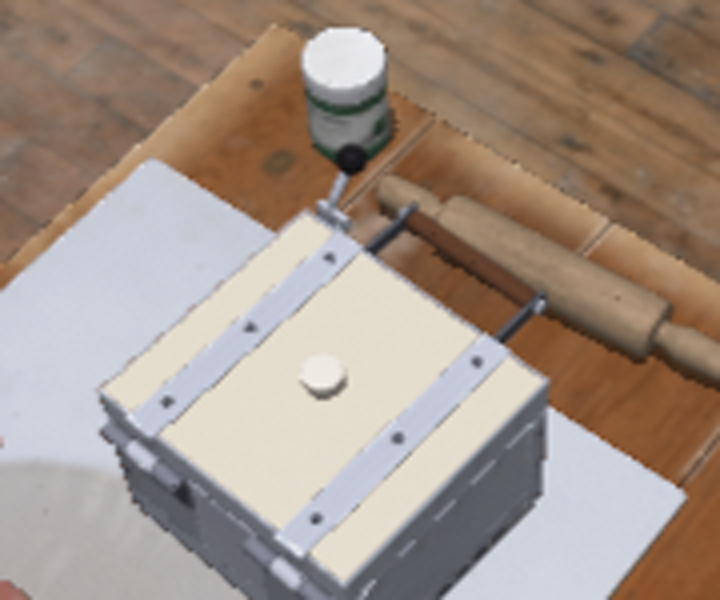

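```bash
cat > h.py <<'E'
import numpy as np
from scipy.spatial.transform import Rotation as Ro
from rig import env
E
python3 - <<'E'
from h import *
from scipy.optimize import least_squares
L=np.array([[-.121,-.084,.188],[-.09,-.1,.158],[-.09,.1,.158],[.09,.1,.158],[.09,-.1,.158],[0,0,.172],[-.135,0,.144]])
sc=np.array([[177,123],[182,198],[547,72],[632,345],[297,478],[402,256],[313,82]])
sd=np.array([[351,159],[312,212],[547,383],[345,590],[100,393],[323,370],[474,258]])
P=[(sc+.5)/5-.5+[190,180],(sd+.5)/4-.5+[160,110]]
C=[env.camera(c) for c in('scene','side')]
def f(p):
    X=L@Ro.from_euler('z',p[3]).as_matrix().T+p[:3]; r=[]
    for c,q in zip(C,P):
        y=(X@c['R'].T+c['t'])@c['K'].T; r.append(y[:,:2]/y[:,2:]-q)
    return np.array(r)
s=least_squares(lambda p:f(p).ravel(),[.69,-.12,.01,0],loss='soft_l1')
p=s.x; print(p[:3],np.degrees(p[3])); print(f(p).round(1))
X=L@Ro.from_euler('z',p[3]).as_matrix().T+p[:3]; print('knob',X[0],'handle',X[6])
np.save('kiln.npy',p)
E
```

```text
[ 0.68414565 -0.11741004  0.01199759] -3.1997263525380393
[[[ 0.8 -0.7]
  [-0.6  0.1]
  [-9.1  0.8]
  [ 0.8 -1. ]
  [-0.3  0.3]
  [ 0.2  0.3]
  [ 0.5  0.7]]

 [[ 1.3  0.7]
  [-1.2 -0.8]
  [ 1.2 -0.4]
  [ 0.1 -0.4]
  [-0.7 -0.8]
  [ 0.1  0.7]
  [-0.2  0.8]]]
knob [ 0.55864568 -0.19452526  0.19999759] handle [ 0.54935611 -0.10987478  0.15599759]
```

{"api": "jog_arm", "payload": {
  "motion": [
    [1,0,0,-0.01,0,0,-0.177],
    [1,0,0,-0.01,0,0,-0.177],
    [1,0,0,-0.01,0,0,-0.177],
    [1,0,0,-0.01,0,0,-0.177],
    [1,0,0,0,0,0,-0.177]
  ],
  "newtons": 40
}}

```text
time: 1.62
position: [0.2422, -0.4941, 0.2721]
eef_rot: [180.0, 0.1, 77.2]
contact_force: [-0.2, -0.6, 0.7]
finger_gap: -0.0001
grasp_force: 0.0
```

{"api": "jog_arm", "payload": {
  "motion": [
    [1,0,0,0,0,0,-0.174],
    [1,0,0,0,0,0,0]
  ]
}}

```text
time: 1.88
position: [0.2421, -0.4939, 0.2713]
eef_rot: [180.0, 0.0, 86.7]
contact_force: [0.3, 0.7, 0.3]
finger_gap: 0.0004
grasp_force: 0.0
```

```bash
cat >> h.py <<'E'
import sys
def to(target,yaw=86.8):
    s=env.read_state(); R=Ro.from_euler('xyz',s['eef_rot'],degrees=True)
    print('t',s['time'],'pos',s['position'].round(4),'rpy',s['eef_rot'].round(2),'gap',s['finger_gap'],'F',s['contact_force'].round(2))
    print('d tool',R.inv().apply(np.array(target)-s['position']).round(4),'rotv',(R.inv()*Ro.from_euler('xyz',[180,0,yaw],degrees=True)).as_rotvec().round(4))
E
python3 -c "from h import *; to([.559,-.162,.26])"
```

```text
t 1.875 pos [ 0.2421 -0.4939  0.2713] rpy [180.     0.    86.73] gap 0.00035207683201495454 F [0.3  0.68 0.28]
d tool [0.3494 0.2975 0.0113] rotv [ 0.      0.     -0.0012]
```

{"api": "jog_arm", "payload": {
  "motion": [
    [1,0.035,0.03,0,0,0,0],
    [1,0.035,0.03,0,0,0,0],
    [1,0.035,0.03,0,0,0,0],
    [1,0.035,0.03,0,0,0,0],
    [1,0.035,0.03,0,0,0,0]
  ]
}}

```text
time: 2.5
position: [0.4025, -0.3263, 0.2714]
eef_rot: [180.0, 0.0, 86.5]
contact_force: [-0.1, -0.3, 0.8]
finger_gap: -0.0001
grasp_force: 0.0
```

{"api": "jog_arm", "payload": {
  "motion": [
    [1,0.035,0.03,0,0,0,0],
    [1,0.035,0.03,0,0,0,0],
    [1,0.035,0.03,0,0,0,0],
    [1,0.035,0.027,0,0,0,0],
    [1,0.034,0,0,0,0,0]
  ]
}}

```text
time: 3.12
position: [0.5293, -0.1589, 0.2707]
eef_rot: [-180.0, -0.0, 86.6]
contact_force: [0.3, -0.2, -0.3]
finger_gap: -0.0001
grasp_force: 0.0
```

Run:
```python
from h import *
import cv2
to([.559,-.162,.19])
im=env.camera('wrist')['pixels']; im2=env.camera('side')['pixels'][60:260,140:400]
cv2.imwrite('pics/w1.png',np.hstack([cv2.resize(im,(400,300)),cv2.resize(im2,(390,300))]))
```

```text
t 3.125 pos [ 0.5293 -0.1589  0.2707] rpy [-1.7997e+02 -2.0000e-02  8.6560e+01] gap -0.00013007457020038372 F [ 0.34 -0.18 -0.35]
d tool [-0.0013  0.0299  0.0807] rotv [-0.0006 -0.0003 -0.0043]
```

View pics/w1.png

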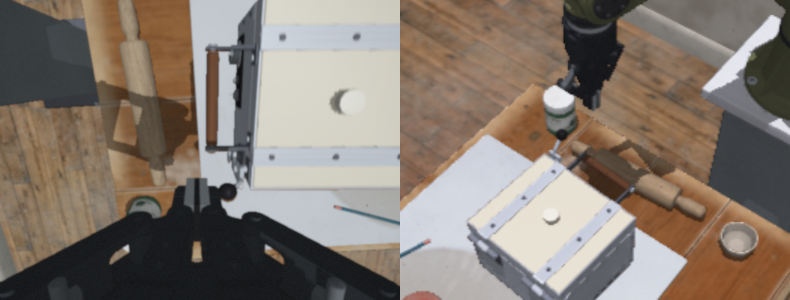

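Run:
```python
from h import *
s=env.read_state(); c=env.camera('wrist'); M=np.array(c['mount'])
R=Ro.from_euler('xyz',s['eef_rot'],degrees=True).as_matrix()
def pr(X):
    x=R.T@(np.array(X)-s['position']); q=M[:3,:3].T@(x-M[:3,3]); u=c['K']@q; return u[:2]/u[2]
print(pr([.5586,-.1945,.2]),pr([.5494,-.1099,.156]), 'seen knob 319 269; bar mid',212*1.4,100*1.4)
for dx in(.005,):print(pr([.5636,-.1945,.2]),pr([.5586,-.1895,.2]))
print(env.spot_in('catch_knob','wrist')[:2],env.spot_in('lid_handle','wrist')[:2])
```

```text
[317.65205854 265.68070393] [296.27358506 140.44548183] seen knob 319 269; bar mid 296.79999999999995 140.0
[324.67135101 265.31330109] [317.50256801 259.28658363]
[{'point': [0.5636, -0.1969, 0.1981], 'confidence': 0.87}] [{'point': [0.548, -0.1066, 0.1631], 'confidence': 0.68}]
```

{"api": "jog_arm", "payload": {
  "motion": [
    [1,0,0.015,0,0,0,0],
    [1,0,0.015,0.01,0,0,0],
    [1,0,0,0.03,0,0,0],
    [1,0,0,0.03,0,0,0],
    [1,0,0,0.01,0,0,0]
  ]
}}

```text
time: 4.0
position: [0.5574, -0.1629, 0.1897]
eef_rot: [-179.9, -0.0, 86.6]
contact_force: [-0.4, -0.2, 0.6]
finger_gap: -0.0003
grasp_force: 0.0
```

```bash
python3 -c "from h import *; to([.56,-.162,.19])"
```

```text
t 4.0 pos [ 0.5574 -0.1629  0.1897] rpy [-1.7986e+02 -4.0000e-02  8.6650e+01] gap -0.0003096162070830118 F [-0.43 -0.16  0.65]
d tool [ 0.001   0.0025 -0.0003] rotv [-0.0025 -0.0006 -0.0027]
```

{"api": "jog_arm", "payload": {
  "motion": [
    [1,-0.01,0.001,0,0,0,0],
    [1,-0.01,0.001,0,0,0,0],
    [1,-0.01,0,0.003,0,0,0],
    [1,-0.01,0,0.004,0,0,0],
    [1,-0.01,0,0.005,0,0,0]
  ]
}}

```text
time: 4.62
position: [0.5573, -0.2128, 0.1791]
eef_rot: [180.0, 0.0, 86.8]
contact_force: [-0.5, 1.2, -0.1]
finger_gap: 0.0
grasp_force: 0.5
```

{"api": "jog_arm", "payload": {
  "motion": [
    [1,-0.01,0,0.006,0,0,0],
    [1,-0.01,0,0.007,0,0,0],
    [1,-0.01,0,0.007,0,0,0],
    [1,-0.002,0,0,0,0,0],
    [1,0,0,0,0,0,0]
  ]
}}

```text
time: 5.25
position: [0.5555, -0.244, 0.1592]
eef_rot: [-180.0, -0.0, 86.8]
contact_force: [-0.7, 1.9, -0.9]
finger_gap: 0.0003
grasp_force: 0.8
```

Run:
```python
from h import *
import cv2
to([.56,-.2,.25])
im=env.camera('wrist')['pixels']; im2=env.camera('side')['pixels'][100:250,160:355]
cv2.imwrite('pics/w2.png',np.hstack([cv2.resize(im,(400,300)),cv2.resize(im2,(390,300))]))
```

```text
t 5.25 pos [ 0.5555 -0.244   0.1592] rpy [-179.98   -0.     86.79] gap 0.00026950062754687963 F [-0.74  1.93 -0.87]
d tool [ 0.0442  0.002  -0.0908] rotv [-0.0003 -0.0001 -0.0001]
```

View pics/w2.png

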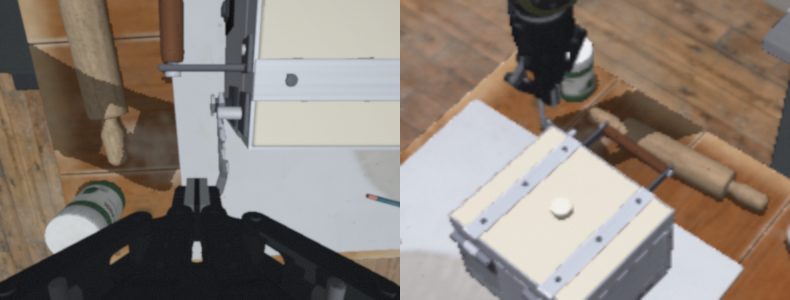

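{"api": "jog_arm", "payload": {
  "motion": [
    [1,0.006,0,-0.02,0,0,0],
    [1,0.01,0,-0.03,0,0,0],
    [0.1,0.03,0,-0.01,0,0,0],
    [0.1,0.035,-0.004,0,0,0,0],
    [0.1,0.035,-0.005,0,0,0,0]
  ]
}}

```text
time: 5.98
position: [0.5533, -0.1265, 0.2214]
eef_rot: [179.8, 0.1, 86.8]
contact_force: [0.6, -0.2, 0.1]
finger_gap: 0.0387
grasp_force: 0.0
```

{"api": "jog_arm", "payload": {
  "motion": [
    [0.1,0.018,0,0,0,0,0],
    [0.1,0,0,0,0,0,0]
  ]
}}

```text
time: 6.22
position: [0.5545, -0.1092, 0.2203]
eef_rot: [179.9, 0.0, 86.9]
contact_force: [0.5, -0.5, 0.5]
finger_gap: 0.0383
grasp_force: 0.0
```

```bash
python3 -c "from h import *; to([.5494,-.110,.137])"
```

```text
t 6.225 pos [ 0.5545 -0.1092  0.2203] rpy [1.7992e+02 3.0000e-02 8.6880e+01] gap 0.038303997920324205 F [ 0.55 -0.55  0.51]
d tool [-0.0011 -0.0052  0.0833] rotv [0.0014 0.0005 0.0014]
```

{"api": "jog_arm", "payload": {
  "motion": [
    [0.1,0,-0.005,0.01,0,0,0],
    [0.1,0,0,0.02,0,0,0],
    [0.1,0,0,0.025,0,0,0],
    [0.1,0,0,0.02,0,0,0],
    [0.1,0,0,0.008,0,0,0]
  ]
}}

```text
time: 6.85
position: [0.5483, -0.1103, 0.1346]
eef_rot: [-179.9, -0.0, 86.7]
contact_force: [-0.5, -1.0, 0.3]
finger_gap: 0.0386
grasp_force: 0.0
```

{"api": "jog_arm", "payload": {
  "motion": [
    [0.1,0,0,0,0,0,0],
    [1,0,0,0,0,0,0],
    [1,0,0,0,0,0,0],
    [1,0,0,0,0,0,0],
    [1,0,0,0,0,0,0]
  ],
  "newtons": 40
}}

```text
time: 7.48
position: [0.5488, -0.1096, 0.137]
eef_rot: [-180.0, 0.0, 86.8]
contact_force: [-6.4, -0.9, 4.4]
finger_gap: 0.0126
grasp_force: 39.0
```

Run:
```python
from h import *
to([.5494,-.110,.137])
# arc increments, tool frame: y=+kiln x, z=down
r=np.hypot(.225,.014);p=np.arctan2(14,225); a=np.radians(np.r_[0,1,np.arange(3,46,2)])
x=-r*np.cos(a+p);z=r*np.sin(a+p)
for i in range(len(a)-1): print(np.degrees(a[i+1]).round(),(x[i+1]-x[i]).round(4),(z[i]-z[i+1]).round(4))
print(x[-1]-x[0],z[-1]-z[0])
```

```text
t 7.475 pos [ 0.5488 -0.1096  0.137 ] rpy [-1.7999e+02  2.0000e-02  8.6790e+01] gap 0.01256037627907112 F [-6.36 -0.95  4.35]
d tool [-0.0004  0.0006  0.    ] rotv [-0.0003  0.0004 -0.0001]
1.0 0.0003 -0.0039
3.0 0.0008 -0.0078
5.0 0.001 -0.0078
7.0 0.0013 -0.0078
9.0 0.0016 -0.0077
11.0 0.0018 -0.0076
13.0 0.0021 -0.0076
15.0 0.0024 -0.0075
17.0 0.0026 -0.0074
19.0 0.0029 -0.0073
21.0 0.0031 -0.0072
23.0 0.0034 -0.0071
25.0 0.0036 -0.007
27.0 0.0039 -0.0068
29.0 0.0041 -0.0067
31.0 0.0043 -0.0066
33.0 0.0046 -0.0064
35.0 0.0048 -0.0062
37.0 0.005 -0.0061
39.0 0.0052 -0.0059
41.0 0.0054 -0.0057
43.0 0.0056 -0.0055
45.0 0.0058 -0.0053
0.07580046916963845 0.15499852070358486
```

Gripped (gap 12.6 mm, 39 N). Raise along the arc.

{"api": "jog_arm", "payload": {
  "motion": [
    [1,0,0.0003,-0.0039,0,0,0],
    [1,0,0.0008,-0.0078,0,0,0],
    [1,0,0.001,-0.0078,0,0,0],
    [1,0,0.0013,-0.0078,0,0,0],
    [1,0,0.0016,-0.0077,0,0,0]
  ]
}}

```text
time: 8.1
position: [0.5537, -0.1098, 0.1718]
eef_rot: [-179.9, 0.0, 86.8]
contact_force: [-6.1, -1.6, -1.1]
finger_gap: 0.0128
grasp_force: 39.3
```

{"api": "jog_arm", "payload": {
  "motion": [
    [1,0,0.0018,-0.0076,0,0,0],
    [1,0,0.0021,-0.0076,0,0,0],
    [1,0,0.0024,-0.0075,0,0,0],
    [1,0,0.0026,-0.0074,0,0,0],
    [1,0,0.0029,-0.0073,0,0,0]
  ]
}}

```text
time: 8.72
position: [0.5655, -0.1105, 0.2095]
eef_rot: [-179.9, 0.0, 86.8]
contact_force: [-6.2, -1.8, -1.1]
finger_gap: 0.0121
grasp_force: 39.4
```

```bash
cat > ang.py <<'E'
from h import *
import cv2
p=np.load('kiln.npy'); s=env.read_state()
g=s['position']+Ro.from_euler('xyz',s['eef_rot'],degrees=True).apply([0,0,-.0187])
k=Ro.from_euler('z',-p[3]).apply(g-p[:3])-[.09,0,.13]
print('handle rel hinge',k.round(4),'r',np.hypot(k[0],k[2]),'ang',np.degrees(np.arctan2(k[2],-k[0]))-3.56,'F',s['contact_force'],'rpy',s['eef_rot'],'gap',s['finger_gap'],s['grasp_force'],s['time'])
E
python3 ang.py
```

```text
handle rel hinge [-0.2088  0.0003  0.0862] r 0.22588569630071267 ang 18.86601933659382 F [-6.18060492 -1.76413261 -1.14950827] rpy [-1.79947852e+02  1.37572806e-02  8.67861678e+01] gap 0.01212932279308848 39.42275673151016 8.725
```

{"api": "jog_arm", "payload": {
  "motion": [
    [1,0,0.0031,-0.0072,0,0,0],
    [1,0,0.0034,-0.0071,0,0,0],
    [1,0,0.0036,-0.007,0,0,0],
    [1,0,0.0039,-0.0068,0,0,0],
    [1,0,0.0041,-0.0067,0,0,0]
  ]
}}

```text
time: 9.35
position: [0.5838, -0.1115, 0.2446]
eef_rot: [-180.0, 0.0, 86.8]
contact_force: [-5.2, -1.8, 0.7]
finger_gap: 0.0126
grasp_force: 39.5
```

{"api": "jog_arm", "payload": {
  "motion": [
    [1,0,0.0043,-0.0066,0,0,0],
    [1,0,0.0046,-0.0064,0,0,0],
    [1,0,0.0048,-0.0062,0,0,0],
    [1,0,0.005,-0.0061,0,0,0],
    [1,0,0.0052,-0.0059,0,0,0]
  ]
}}

```text
time: 9.98
position: [0.6079, -0.1128, 0.2759]
eef_rot: [180.0, 0.0, 86.8]
contact_force: [-4.8, -1.9, 0.6]
finger_gap: 0.0127
grasp_force: 39.5
```

{"api": "jog_arm", "payload": {
  "motion": [
    [1,0,0.0054,-0.0057,0,0,0],
    [1,0,0.0056,-0.0055,0,0,0],
    [1,0,0.0058,-0.0053,0,0,0],
    [1,0,0,0,0,0,0],
    [1,0,0,0,0,0,0]
  ]
}}

```text
time: 10.6
position: [0.6243, -0.1138, 0.292]
eef_rot: [180.0, 0.0, 86.8]
contact_force: [-6.5, -1.8, 4.7]
finger_gap: 0.0124
grasp_force: 40.0
```

```bash
python3 ang.py; python3 -c "
from rig import env;import cv2
cv2.imwrite('pics/f.png',env.camera('side')['pixels'][60:300,120:400].repeat(2,0).repeat(2,1))"; python3 ang.py
```

```text
handle rel hinge [-0.1499  0.0003  0.1687] r 0.2256651623248491 ang 44.80934356389102 F [-6.50642746 -1.84138608  4.66977275] rpy [1.79977094e+02 1.75926617e-02 8.67870792e+01] gap 0.012408451590054768 39.977644085884094 10.6
handle rel hinge [-0.1499  0.0003  0.1686] r 0.22563643237294306 ang 44.79657400700059 F [-7.43032953 -1.68185875  4.98283932] rpy [1.79978376e+02 1.70301219e-02 8.67861414e+01] gap 0.012866572767879603 39.96495544910431 10.65
```

View pics/f.png

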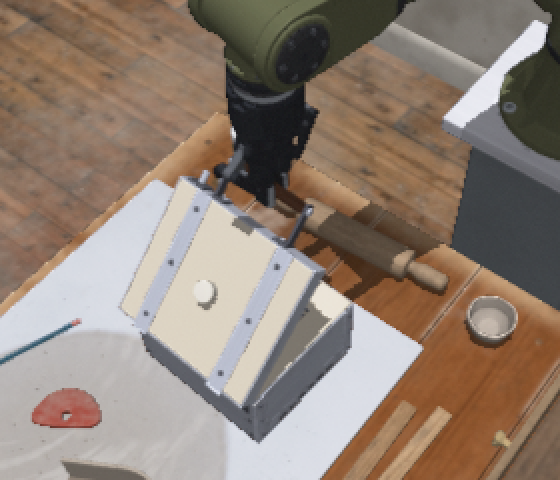

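The picture shows the lid raised about 45° (front edge at (180,180)–(320,270)) and the gripper on the bar at about (260,190). The kinematics give 44.8°, steady, so I'm handing in.

```bash
python3 -c "from rig import env; print(env.finish_job())"
```

```text
the job is handed in; nothing more can be done
None
```

I swung the catch aside to the right and raised the lid to about 44.8° (worked out from the arm's pose), then handed the job in with the gripper still holding the handle and the pots untouched; the hand-in returned no verdict.

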